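# Isolate the port and take off its filler cap, whichever way it is threaded

### The arm

A 7-joint arm with a two-finger parallel gripper is mounted at the origin on a cart in front of the work surface, level with it; the furniture and walls round the work are solid. World frame = base frame: x ahead of the robot, y to its left, z up, the work surface at z = 0. Lengths are in m, angles in rad, forces in N, time in s.
With the tool pointing down it reaches from about 0.4 to 0.9 m from the base axis. Payload 5.5 kg.
Tool frame: the origin (TCP) lies between the finger pads; the fingertips stand 17 mm ahead of it and the grasp point (between the pads) lies 2 mm behind it (robot.tip_extent is the distance from the TCP to the fingertips, in m); z points along the fingers, y is the line along which they close (so a half turn about z gives the same grasp; the last joint's range is limited). The gripper opens to 92 mm and grips with 3 to 60 N. Pads are 19 mm wide; open, the fingers measure 130 mm over their backs; the gripper's body (75 mm by 190 mm) begins 47 mm behind the grasp point.
Start: joints at [1.372, 0.501, -0.427, 1.55, 0.221, 1.138, -0.21], TCP at [0.29, -0.582, 0.244] pointing down, gripper open.
Joint ranges: [-2.88, 2.88], [-0.31, 2.03], [-1.54, 1.56], [0.2, 2.42], [-1.41, 4.55], [0.19, 2.02], [-2.57, 2.57]. Speed limits (rad/s): [2.57, 2.57, 3.14, 3.14, 3.14, 3.14, 3.14].

### API

Orientations are given as a unit quaternion [x, y, z, w].
In Python, from station import robot, eyes gives the robot as it stands. The module is installed in compiled form; this text tells all that it offers.
- The arm moves only by the shell command python3 -m pendant 'ROWS'. ROWS is JSON, one flat list of numbers, 7 for each row, row after row: the shift along the tool's x, y, z in mm, then the turn, a rotation vector about the tool's x, y, z in rad, then the gripper command: -1 is shut, 1 is fully open, values between are in proportion. In form: [x, y, z, wx, wy, wz, gripper, x, y, z, wx, wy, wz, gripper, ...]. A call has 1 to 20 rows; each row is the pose to reach, as a shift and turn from the pose commanded when the call began, along the tool's axes at that moment; what a row does not reach only later rows make up. A row lasts 1/10 s, in which the tool goes at most 50 mm and 8.59 degrees, less where a joint would pass 70% of its speed; a pose out of reach is approached as far as the arm can. A call with a gripper value outside its range is refused whole. The fingers move at their own pace and stop on an object; the grip force is fixed at half the most. Time passes only in rows, so rows that repeat a pose let the fingers close. It gives the time, the measured TCP pose, the force, the opening and the grip force at its end, in the units of the state.
- robot.state(): the state, without advancing time (a new reading comes with each control period).
- eyes.grab_frame(name): name is "side" or "top" or "wrist"; returns the picture (400x640x3 uint8, red, green, blue); there is no depth.
- eyes.get_calibration(name): a dict with "fx", "fy", "cx", "cy" (pixels), "k1" (the pictures are not rectified: a ray, as slopes to the right and down, at radius r is drawn at 1 + k1 r^2 times it, then the intrinsics apply), "xyz" and "attitude" of the camera in the world. Camera axes: x right, y up, looking along -z (the intrinsics and any distortion apply to the point x, -y, -z); pixel columns grow to the right and rows downward; lengths in m; the calibration is good to about 2 mm. A picture is of the moment at which its call begins: read the wrist's pose just before it. get_calibration takes no time and is no camera call; for the wrist camera it gives the pose at the moment of the call.
- robot.sign_off(): hands the job in; it is judged then, once.
The state is a dict: "time": time; "joint_positions": joint angles; "joint_velocities": joint speeds; "tau": joint torques, N m; "ee_pos": TCP position; "eef_rot": TCP orientation; "force": force on the tool from outside, world axes, zero at the start; "wrist_torque": the same for the moment, N m; "gripper_width": finger opening in m; "grip_force": force on a finger pad.
Only numpy, scipy, OpenCV 4.12 (cv2) and the standard library are available. Lean on these libraries where they do the work, as an engineer would, in place of code of your own. Each camera call takes 0.05 s, during which the arm holds its last target. There are 200 camera calls.

### The job

Pull the red isolating plug out of its socket and put it in the round steel parts dish, then unscrew the black filler cap of that same port, the one right behind the plug's socket, and lift it clear. Nothing shows whether the cap has an ordinary or a reverse thread, so try it both ways. Leave the other port's cap and the things around alone, and finish still holding the cap, upright and well up in the air above the port.

Things in the scene. Friction and masses are not known exactly. Their poses are not given: they have to be found in the camera images.
- plug_mid (a point): Middle of the red plastic handle of the isolating plug: 34 mm long (its x), 14 mm wide (its y; grip across this), 28 mm high (its z, upward while plugged in). A brass blade 16.5 mm long below it stands in the socket. It pulls straight up: a sprung detent holds it with about 8 N over the first 5 mm, then it is loose. About 50 g.
- socket (a point): Middle of the plug's socket mouth, in the flat top of a cast aluminium port (115 x 90 mm, top 30 mm above the table); x axis to the cap's centre, z up. The plug's handle stands on it. Two such ports stand side by side, 124 mm apart, on one fixed steel plate (150 x 250 x 8 mm); only the target port has a plug.
- port_seat (a point): Centre of the target port's cap seat, on the top of the port 30 mm above the table, 52.5 mm from the socket along the port's x axis (x away from the socket, z up). Fixed. A neck 33 mm across (47 mm over the threads) stands 14 mm up from it inside the cap.
- cap_mid (a point): Middle of the target port's black cap (on its axis, half-way up). Skirt 58 mm across, 21 mm high; on it a grip bar 50 mm long (cap's x), 14 mm wide (its y; grip across this), 26 mm high, 47 mm in all: the bar's top is 23.5 mm above this point, the skirt's flat top 2.5 mm below it. A white line marks the bar's +x end. At the start the bar lies along the port's x. About 90 g.
- other_cap_mid (a point): The same point of the other port's cap, which looks exactly alike but has no red plug in front of it. To be left alone.
- parts_dish: Round pressed steel parts dish, 114 mm across, 28 mm high, open on top, loose on the table; origin at the centre of its underside. The plug goes in here.
- fuse_carton: Small yellow card box 36 x 62 x 19 mm, bystander; origin at the centre of its underside.
- marker: Felt marker 131 mm long, 17 mm thick, lying, bystander; origin at the centre of its underside.
- pine_block: Offcut of pine 45 x 118 x 38 mm, bystander; origin at the centre of its underside.
- cap: The same cap; origin at the centre of its underside, x along the bar, z up. Its coarse thread is of either hand, hidden, different from start to start: the loosening way it turns freely and lifts straight off anywhere from 60 to 130 degrees of turn; the other way a hard stop comes within about 5 degrees. Until loosened it cannot be lifted more than a few mm.
- plug: The red plug as a whole; origin at the underside of the handle, z up while plugged in.
Things that resemble listed ones, but are neither listed nor needed, are in the scene too. What is shaped like the cap but blue or pink is not meant.

How it is judged:
On the way, in this order (a step that is already met when the one before it is completed fails the run):
1. the plug is out of its socket, the cap still screwed on (distance between plug and socket above 0.025 m and distance between cap and port_seat below 0.01 m), for 0.1 s.
2. the plug lies in the dish, let go, the cap still on (horizontal distance between plug_mid and parts_dish below 0.055 m and height (world z) of plug_mid below 0.05 m and contact force between plug and the fingers below 0.05 N and linear speed of plug below 0.05 m/s and distance between cap and port_seat below 0.01 m), for 0.2 s.
3. the cap is off its neck (z of cap in the frame of port_seat above 0.025 m), for 0.1 s.
At the end, for the whole second after the job is handed in: The cap is held in the fingers, still and upright within 20 degrees, its underside more than 40 mm above its seat and within 90 mm of the port sideways; the plug lies at rest in the dish (its middle within 55 mm of the dish's centre and under 50 mm high), the dish on the table (z of cap in the frame of port_seat above 0.04 m and horizontal distance between cap and port_seat below 0.09 m and angle between cap's own z axis and vertical below 0.35 rad and contact force between cap and the fingers above 1 N and linear speed of each of cap, plug below 0.03 m/s and horizontal distance between plug_mid and parts_dish below 0.055 m and height (world z) of plug_mid below 0.05 m and height (world z) of parts_dish below 0.006 m); the arm keeps its last pose, push and grip.
It fails at once if the other port's cap is turned or lifted (distance of other_cap_mid from where it was at the start of the episode above 0.006 m or angle between the x axis of other_cap_mid and the x axis of port_seat, either way round above 0.25 rad).
It fails at once if a bystander is pushed away (distance of any of fuse_carton, marker, pine_block from where it was at the start of the episode above 0.03 m).
It fails at once if the dish is shoved across the table (distance of parts_dish from where it was at the start of the episode above 0.06 m).
It also fails if it takes over 54 s, if anything falls off the work surface, if the arm or the gripper's body presses on something with over 40 N, if the wrist force passes 120 N, or if a joint passes its speed limit or range.

## Working session

There is one attempt and no reset: what is moved stays moved. The work goes in short steps, Python scripts to look and compute and a shell command to move; the robot and the scene stay as the last step left them, time stands still between calls to the robot, and variables do not carry over. Pictures are saved under pics/ and viewed, at most 10 in all, crops included, and the job is handed in when it is done.

```bash
mkdir -p pics; cat > h.py <<'E'
import numpy as np, cv2
from station import robot, eyes
from scipy.spatial.transform import Rotation as R
def grab(n,f):
    c=eyes.get_calibration(n); im=eyes.grab_frame(n); cv2.imwrite(f'pics/{f}.png',im[:,:,::-1]); np.save(f'pics/{f}.npy',im); np.save(f'pics/{f}_c.npy',c,allow_pickle=True); return im,c
def rot(a):
    a=np.array(a); return R.from_quat(a).as_matrix() if a.shape==(4,) else a
def ray(c,u,v):
    d=np.array([(u-c['cx'])/c['fx'],(v-c['cy'])/c['fy']]); s=d.copy()
    for _ in range(20): s=d/(1+c['k1']*(s@s))
    w=rot(c['attitude'])@np.array([s[0],-s[1],-1]); return np.array(c['xyz']),w
def plane(c,u,v,z):
    o,w=ray(c,u,v); return o+w*(z-o[2])/w[2]
E
python3 - <<'E'
from h import *
for n in ['top','side']:
    im,c=grab(n,n+'0'); print(c)
print(robot.state())
E
```

```text
{'fx': 376.28983629870464, 'fy': 376.28983629870464, 'cx': 315.75762308954427, 'cy': 203.21678763943527, 'k1': -0.08493048007344516, 'xyz': array([ 0.52185133, -0.03907613,  0.99436328]), 'attitude': array([-0.01344533,  0.01435635,  0.71581901, -0.69800878])}
{'fx': 479.6369767653444, 'fy': 479.6369767653444, 'cx': 318.8203719519272, 'cy': 203.3471750799951, 'k1': 0.009048296565027186, 'xyz': array([0.53849474, 0.89337345, 0.90253772]), 'attitude': array([-0.00795213,  0.40494804,  0.91430115, -0.00269293])}
{'time': 0.1, 'joint_positions': array([ 1.37222019,  0.50178831, -0.42680665,  1.55131745,  0.22077839,
        1.13830482, -0.21032871]), 'joint_velocities': array([ 2.82393969e-04, -1.59664781e-03, -2.14752130e-03, -8.58498432e-04,
        3.29294461e-06, -5.99970801e-04, -2.40401748e-04]), 'tau': array([-1.01979412e-02, -5.67878687e+01, -5.83826423e+00, -2.79917926e+01,
       -6.92458358e-02,  2.41788308e-02,  3.04172943e-05]), 'ee_pos': array([ 0.28930537, -0.58140358,  0.24277217]), 'eef_rot': array([ 9.73462686e-01,  2.28844087e-01, -1.57969489e-04, -8.70713726e-04]), 'force': array([-0.32011067,  0.03272124, -0.37324146]), 'wrist_torque': array([-0.02591579, -0.00966706,  0.00781629]), 'grip_force': 0.0, 'gripper_width': 0.09173980618224527}
```

View pics/top0.png

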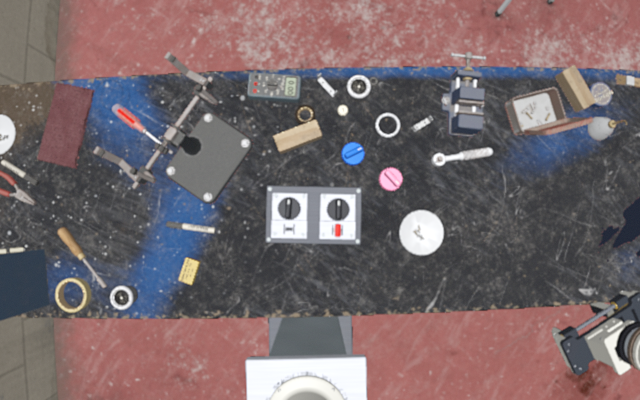

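View pics/side0.png

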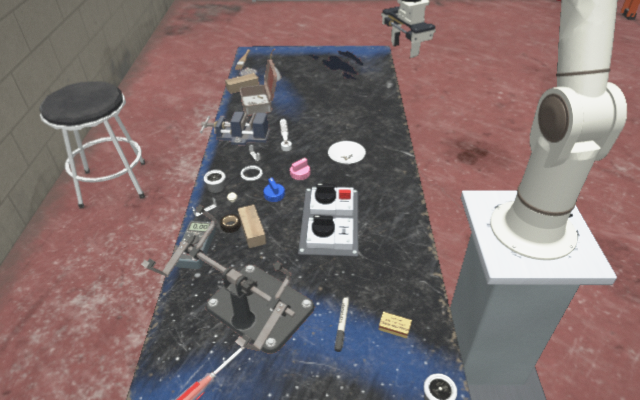

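The top view shows the target port on the right, with the red plug at about (338,230) and its cap at (338,209). The other cap is at (289,208), and the dish at (421,233). The side view agrees: red plug at (345,195), dish at (346,152). Next I measure these by colour masks.

```bash
python3 - <<'E'
from h import *
def L(n): return np.load(f'pics/{n}.npy'),np.load(f'pics/{n}_c.npy',allow_pickle=True).item()
top,ct=L('top0'); sid,cs=L('side0')
def red(im): 
    h=im.astype(int); return ((h[...,0]>150)&(h[...,1]<70)&(h[...,2]<70)).astype(np.uint8)
def blobs(m,box,mn=15):
    x0,y0,x1,y1=box; q=np.zeros_like(m); q[y0:y1,x0:x1]=m[y0:y1,x0:x1]
    for c in cv2.findContours(q,cv2.RETR_EXTERNAL,cv2.CHAIN_APPROX_NONE)[0]:
        if len(c)>=mn: yield c
for c in blobs(red(top),(320,215,355,245),8):
    r=cv2.minAreaRect(c); print('top red',r,cv2.boundingRect(c),plane(ct,*r[0],.058))
for c in blobs(red(sid),(330,180,365,210),8):
    print('side red',cv2.minAreaRect(c),cv2.boundingRect(c))
# dish
g=top.min(2); 
for c in blobs((g>110).astype(np.uint8),(390,200,450,265),60):
    e=cv2.fitEllipse(c); print('dish',e,plane(ct,*e[0],.02))
# steel plate bright+gray: white top faces
for b in [(265,187,315,245),(314,187,362,245)]:
    for c in blobs((g>130).astype(np.uint8),b,40):
        r=cv2.minAreaRect(c); print('port',r,plane(ct,*r[0],.03)); p=cv2.boxPoints(r); print([plane(ct,*q,.03)[:2].round(4) for q in p])
dk=(top.max(2)<70).astype(np.uint8)
for b in [(272,194,306,224),(322,194,354,224)]:
    for c in blobs(dk,b,20):
        (x,y),rr=cv2.minEnclosingCircle(c); print('cap',x,y,rr,cv2.boundingRect(c),plane(ct,x,y,.051))
cr=top[180:250,260:460]; cv2.imwrite('pics/c1.png',cv2.resize(cr[:,:,::-1],None,fx=4,fy=4,interpolation=cv2.INTER_CUBIC))
E
```

```text
top red ((338.5, 229.5), (9.0, 1.0), 90.0) (338, 225, 2, 10) [ 0.49189225 -0.09560591  0.058     ]
side red ((344.5, 195.0), (4.0, 9.0), 90.0) (340, 193, 10, 5)
dish ((421.05828857421875, 232.26170349121094), (44.65126037597656, 45.619895935058594), 3.093555212020874) [ 0.47762631 -0.31291601  0.02      ]
port ((290.0, 214.5), (55.0, 48.0), 90.0) [0.53250244 0.02592459 0.03      ]
[array([0.6047, 0.0861]), array([ 0.6016, -0.0373]), array([ 0.4607, -0.0338]), array([0.4636, 0.0891])]
port ((337.0, 215.5), (55.0, 46.0), 90.0) [ 0.5269099  -0.09442059  0.03      ]
[array([ 0.599 , -0.0373]), array([ 0.5961, -0.1556]), array([ 0.455 , -0.1514]), array([ 0.4581, -0.0337])]
cap 289.0 208.0 9.219644546508789 (287, 199, 5, 19) [0.5486302  0.02664787 0.051     ]
cap 339.5 212.0 6.18475866317749 (338, 206, 4, 13) [ 0.53541034 -0.09972487  0.051     ]
cap 336.0 208.5 8.500100135803223 (336, 200, 1, 18) [ 0.54440895 -0.09118389  0.051     ]
```

View pics/c1.png

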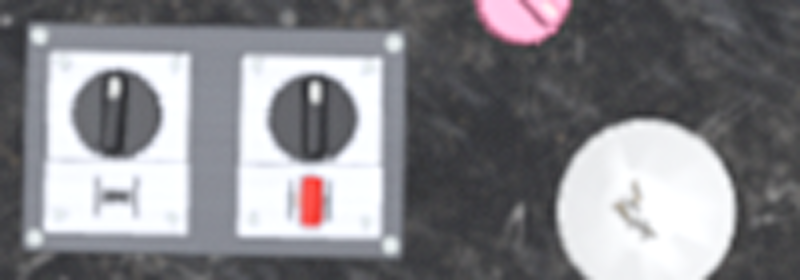

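```bash
cat >> h.py <<'E'
def to(p,yaw):
    "shift mm in tool axes, and rotvec, to reach TCP p pointing down with tool x at world yaw (rad)"
    s=robot.state(); Rt=R.from_quat(s['eef_rot']); G=R.from_euler('z',yaw)*R.from_euler('x',np.pi)
    d=Rt.inv().apply(np.array(p)-s['ee_pos'])*1000; w=(Rt.inv()*G).as_rotvec()
    print('t',s['time'],'pos',s['ee_pos'].round(4),'yaw',np.degrees(np.arctan2(*Rt.as_matrix()[[1,0],0])).round(2),'shift',d.round(1),'rot',w.round(4),'|rot|deg',np.degrees(np.linalg.norm(w)).round(1))
E
python3 - <<'E'
from h import *
ct=eyes.get_calibration('top')
f=lambda x,y,z: plane(ct,260+x/4-.4,180+y/4-.4,z)
for n,a in dict(plug=(311.5,202,.058),cap=(313,117,.051),ocap=(117,114,.051),BL=(35,238,.01),BR=(390,246,.01),TL=(39,36,.01),TR=(394,43,.01)).items(): print(n,f(*a).round(4))
a,b=f(35,238,.01),f(390,246,.01); print('yaw',np.degrees(np.arctan2(*(a-b)[[1,0]]))-90)
a,b=f(39,36,.01),f(394,43,.01); print('yaw',np.degrees(np.arctan2(*(a-b)[[1,0]]))-90)
w=eyes.get_calibration('wrist'); s=robot.state(); print(w, R.from_quat(s['eef_rot']).inv().apply(w['xyz']-s['ee_pos']))
to([.485,-.095,.25],0.01)
E
```

```text
plug [ 0.4905 -0.093   0.058 ]
cap [ 0.5434 -0.0958  0.051 ]
ocap [0.5484 0.027  0.051 ]
BL [0.4699 0.0854 0.01  ]
BR [ 0.4588 -0.1463  0.01  ]
TL [0.602 0.08  0.01 ]
TR [ 0.5915 -0.1528  0.01  ]
yaw -2.7283603686841644
yaw -2.575214006375404
{'fx': 296.13059022637754, 'fy': 296.13059022637754, 'cx': 320.8335298520783, 'cy': 200.90930769602443, 'k1': 0.012147086982368214, 'xyz': array([ 0.34881594, -0.55115084,  0.3837982 ]), 'attitude': array([-0.1070365 ,  0.06726295, -0.52175876,  0.84367451])} [ 0.06676919 -0.00081885 -0.14101873]
t 0.1 pos [ 0.2893 -0.5814  0.2428] yaw 26.46 shift [ 391.9 -348.3   -6.6] rot [-1.800e-03  3.000e-04  4.518e-01] |rot|deg 25.9
```

```bash
python3 -m pendant '[397,-348,-7,0,0,0.508,1, 397,-348,-7,0,0,0.508,1, 397,-348,-7,0,0,0.508,1, 397,-348,-7,0,0,0.508,1, 397,-348,-7,0,0,0.508,1, 397,-348,-7,0,0,0.508,1, 397,-348,-7,0,0,0.508,1, 397,-348,-7,0,0,0.508,1, 397,-348,-7,0,0,0.508,1, 397,-348,-7,0,0,0.508,1, 397,-348,-7,0,0,0.508,1, 397,-348,-7,0,0,0.508,1, 397,-348,-7,0,0,0.508,1, 397,-348,-7,0,0,0.508,1, 397,-348,-7,0,0,0.508,1]'
python3 - <<'E'
from h import *
to([.49,-.093,.25],-.046)
im,c=grab('wrist','w1'); print(c)
E
```

```text
time: 1.6
ee_pos: [0.4894, -0.0952, 0.2505]
eef_rot: [1.0, -0.025, -0.0, 0.0]
force: [1.1, 0.8, 0.2]
gripper_width: 0.0916
grip_force: 0.0
t 1.6 pos [ 0.4894 -0.0952  0.2505] yaw -2.81 shift [ 0.5 -2.2  0.5] rot [ 0.0004  0.0007 -0.003 ] |rot|deg 0.2
{'fx': 296.13059022637754, 'fy': 296.13059022637754, 'cx': 320.8335298520783, 'cy': 200.90930769602443, 'k1': 0.012147086982368214, 'xyz': array([ 0.55584628, -0.09788807,  0.39143182]), 'attitude': array([ 0.08761158, -0.09166665,  0.71807478, -0.68431721])}
```

View pics/w1.png

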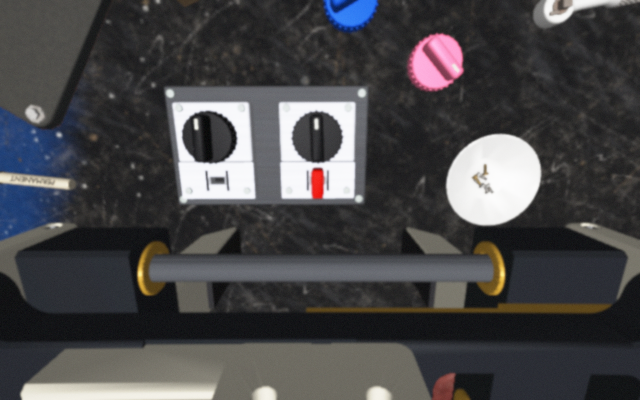

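The wrist view shows the red plug at (318,182), its cap at (317,136), the dish at (493,180) and the other cap at (207,137). I'll measure these in this closer view.

```bash
python3 - <<'E'
from h import *
im=np.load('pics/w1.npy'); c=np.load('pics/w1_c.npy',allow_pickle=True).item(); h=im.astype(int)
def big(m,b):
    x0,y0,x1,y1=b; q=np.zeros(m.shape,np.uint8); q[y0:y1,x0:x1]=m[y0:y1,x0:x1]
    return max(cv2.findContours(q,cv2.RETR_EXTERNAL,cv2.CHAIN_APPROX_NONE)[0],key=cv2.contourArea)
r=big((h[...,0]>110)&(h[...,1]<70),(300,155,335,205)); x,y,w,hh=cv2.boundingRect(r); print('red',x,y,w,hh)
p=r[:,0]
for v in range(y,y+hh): 
    q=p[p[:,1]==v][:,0]; print(v,q.min(),q.max(),end='; ')
print()
for z in (.058,.03): print(z,plane(c,x+w/2-.5,y,z),plane(c,x+w/2-.5,y+hh-1,z),plane(c,x+w/2-.5,y+hh/2-.5,z))
d=big(h.max(2)<90,(285,105,350,161)); (x,y),rr=cv2.minEnclosingCircle(d); print('cap',x,y,rr,cv2.boundingRect(d),plane(c,x,y,.051))
wl=big(h.min(2)>150,(305,112,328,140)); a=cv2.boundingRect(wl); print('white',a,plane(c,a[0]+a[2]/2-.5,a[1]+a[3]/2-.5,.077))
w=big(h.min(2)>110,(440,125,550,230)); e=cv2.fitEllipse(w); print('dish',e,plane(c,*e[0],.028))
for n,b in dict(L=(170,98,262,202),T=(275,98,358,202)).items():
    k=big(h.min(2)>150,b); e=cv2.minAreaRect(k); P=[plane(c,*q,.03)[:2].round(4) for q in cv2.boxPoints(e)]; print(n,P,np.mean(P,0))
E
```

```text
red 312 169 11 30
169 314 321; 170 313 321; 171 313 321; 172 313 322; 173 312 322; 174 312 322; 175 312 322; 176 312 322; 177 312 322; 178 312 322; 179 312 322; 180 312 322; 181 312 322; 182 312 322; 183 312 322; 184 312 322; 185 313 322; 186 313 322; 187 313 322; 188 313 322; 189 313 322; 190 313 322; 191 313 322; 192 313 322; 193 313 322; 194 313 321; 195 313 321; 196 313 321; 197 314 321; 198 314 320; 
0.058 [ 0.50674853 -0.09130448  0.058     ] [ 0.47297558 -0.08956833  0.058     ] [ 0.49007547 -0.09044725  0.058     ]
0.03 [ 0.50262554 -0.09075162  0.03      ] [ 0.46601649 -0.08886968  0.03      ] [ 0.48455235 -0.08982241  0.03      ]
cap 317.0135803222656 136.79908752441406 24.890398025512695 (293, 112, 49, 49) [ 0.54202855 -0.09304933  0.051     ]
white (314, 118, 5, 12) [ 0.55645335 -0.09306499  0.077     ]
dish ((493.18841552734375, 179.30552673339844), (86.19786834716797, 99.8424072265625), 51.950050354003906) [ 0.47883707 -0.30822594  0.028     ]
L [array([0.5881, 0.0732]), array([ 0.5901, -0.0161]), array([ 0.4699, -0.0118]), array([0.4674, 0.0855])] [0.528875 0.0327  ]
T [array([ 0.5826, -0.0495]), array([ 0.5802, -0.1387]), array([ 0.4597, -0.1392]), array([ 0.4622, -0.042 ])] [ 0.521175 -0.09235 ]
```

```bash
python3 - <<'E'
import cv2; i=cv2.imread('pics/w1.png')[100:210,270:370]; cv2.imwrite('pics/w1c.png',cv2.resize(i,None,fx=5,fy=5,interpolation=cv2.INTER_CUBIC))
E
```

```text
(no output)
```

View pics/w1c.png

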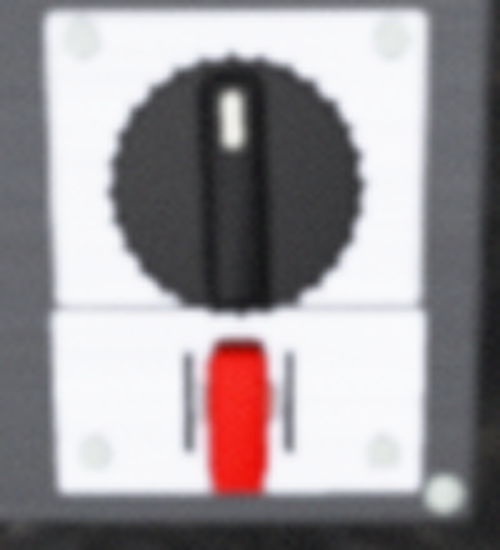

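The crop shows the plug in line with the cap bar, white mark at the far end. My estimates are plug (0.490, -0.0915) and cap (0.543, -0.0945), with a port yaw of about -2.7°. I'll descend over the plug with the fingers half open.

```bash
python3 -m pendant '[0,-2,50,0,0,0,0, 0,-2,100,0,0,0,0, 0,-2,150,0,0,0,0, 0,-2,150,0,0,0,0, 0,-2,150,0,0,0,0]'
python3 - <<'E'
from h import *
to([.490,-.0915,.051],-.0465)
E
```

```text
time: 2.15
ee_pos: [0.4896, -0.0917, 0.1008]
eef_rot: [1.0, -0.023, -0.001, -0.0]
force: [0.1, 0.7, 1.1]
gripper_width: 0.0558
grip_force: 0.0
t 2.15 pos [ 0.4896 -0.0917  0.1008] yaw -2.68 shift [ 0.5 -0.2 49.8] rot [-0.0008  0.0021 -0.0003] |rot|deg 0.1
```

```bash
python3 -m pendant '[0,0,25,0,0,0,0, 0,0,50,0,0,0,0, 0,0,50,0,0,0,0, 0,0,50,0,0,0,-1, 0,0,50,0,0,0,-1, 0,0,50,0,0,0,-1, 0,0,50,0,0,0,-1, 0,0,50,0,0,0,-1]'
```

```text
time: 2.95
ee_pos: [0.4906, -0.0917, 0.0515]
eef_rot: [1.0, -0.023, 0.001, 0.0]
force: [-1.3, -0.7, 6.1]
gripper_width: 0.014
grip_force: 30.0
```

```bash
python3 -m pendant '[0,0,-5,0,0,0,-1, 0,0,-10,0,0,0,-1, 0,0,-20,0,0,0,-1, 0,0,-30,0,0,0,-1, 0,0,-60,0,0,0,-1, 0,0,-80,0,0,0,-1, 0,0,-80,0,0,0,-1]'
python3 - <<'E'
from h import *
to([.479,-.310,.13],-.0465)
im,c=grab('wrist','w2')
E
```

```text
time: 3.65
ee_pos: [0.4921, -0.0917, 0.134]
eef_rot: [1.0, -0.023, 0.003, 0.001]
force: [0.5, -0.7, -0.5]
gripper_width: 0.0136
grip_force: 30.0
t 3.65 pos [ 0.4921 -0.0917  0.134 ] yaw -2.65 shift [ -3.1 218.7   4.3] rot [ 0.0014 -0.0053  0.0003] |rot|deg 0.3
```

View pics/w2.png

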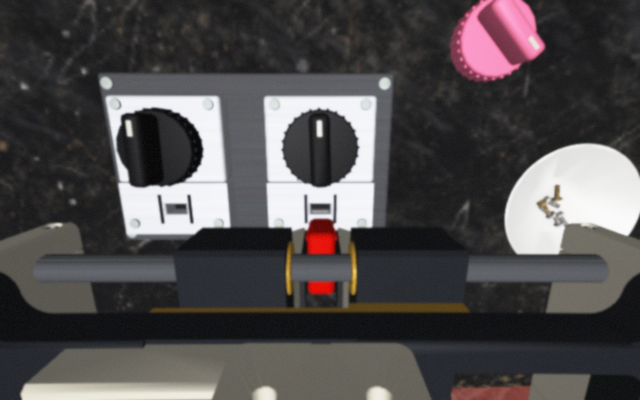

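The plug is in the fingers at (321,255) and its socket at (320,209) is empty. I'll carry it over the dish and lower it.

```bash
python3 -m pendant '[-3,45,0,0,0,0,-1, -3,90,0,0,0,0,-1, -3,135,0,0,0,0,-1, -3,180,0,0,0,0,-1, -3,205,0,0,0,0,-1, -3,219,10,0,0,0,-1, -3,219,30,0,0,0,-1, -3,219,60,0,0,0,-1, -3,219,80,0,0,0,-1, -3,219,88,0,0,0,-1, -3,219,90,0,0,0,-1, -3,219,90,0,0,0,-1]'
python3 - <<'E'
from h import *
to([.479,-.310,.043],-.0465)
E
```

```text
time: 4.9
ee_pos: [0.4783, -0.3079, 0.0423]
eef_rot: [1.0, -0.022, 0.0, -0.0]
force: [-3.3, 2.6, 20.2]
gripper_width: 0.014
grip_force: 30.0
t 4.9 pos [ 0.4783 -0.3079  0.0423] yaw -2.5 shift [ 0.8  2.1 -0.7] rot [-0.0005 -0.0004  0.0029] |rot|deg 0.2
```

```bash
python3 -m pendant '[0,0,-3,0,0,0,-1, 0,0,-3,0,0,0,-0.3, 0,0,-3,0,0,0,-0.3, 0,0,-3,0,0,0,-0.3, 0,0,-30,0,0,0,-0.3, 0,0,-75,0,0,0,-0.3, 0,0,-110,0,0,0,0, 0,0,-150,0,0,0,0, 0,0,-150,0,0,0,0]'
python3 - <<'E'
from h import *
im,c=grab('top','t2'); cv2.imwrite('pics/t2c.png',cv2.resize(im[180:280,260:460,::-1],None,fx=4,fy=4,interpolation=cv2.INTER_CUBIC))
to([.543,-.0945,.15],-.0465)
E
```

```text
time: 5.8
ee_pos: [0.4804, -0.3116, 0.1961]
eef_rot: [1.0, -0.023, 0.004, 0.003]
force: [1.1, 1.0, 0.6]
gripper_width: 0.0451
grip_force: 0.0
t 5.85 pos [ 0.4788 -0.3111  0.1935] yaw -2.66 shift [  53.9 -219.5   43. ] rot [ 0.0032 -0.0048  0.0001] |rot|deg 0.3
```

View pics/t2c.png

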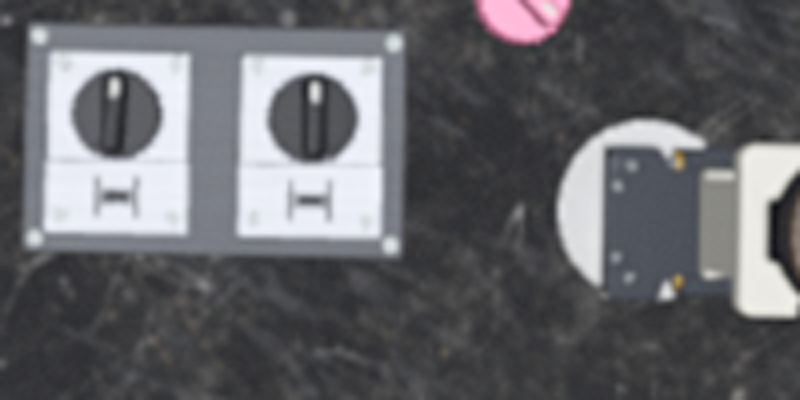

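The dish in top view hasn't moved, centre at crop (645,208). The gripper hides the plug, so I'll check it after moving on to the cap.

```bash
python3 -m pendant '[12,-49,10,0,0,0,0, 24,-98,20,0,0,0,0, 36,-146,30,0,0,0,0, 48,-194,40,0,0,0,0, 53,-220,43,0,0,0,0, 53,-220,43,0,0,0,0, 53,-220,43,0,0,0,0]'
python3 - <<'E'
from h import *
im,c=grab('top','t3'); h=im.astype(int)
m=((h[...,0]>130)&(h[...,1]<80)&(h[...,2]<80)).astype(np.uint8); m[:, :395]=0;m[:,450:]=0;m[:205]=0;m[260:]=0
ys,xs=np.nonzero(m); print(len(xs), plane(c,xs.mean(),ys.mean(),.02) if len(xs) else None)
print(robot.state()['joint_positions'].round(2)); to([.5425,-.0943,.072],-.0465)
E
```

```text
time: 6.55
ee_pos: [0.5391, -0.0919, 0.1462]
eef_rot: [1.0, -0.022, -0.001, -0.0]
force: [0.2, -0.4, 0.5]
gripper_width: 0.0461
grip_force: 0.0
61 [ 0.49669618 -0.31425724  0.02      ]
[ 0.58  0.47 -0.57  1.89  0.32  0.88 -1.77]
t 6.6 pos [ 0.5391 -0.0935  0.1465] yaw -2.66 shift [ 3.6  0.7 74.5] rot [0.0003 0.0023 0.0001] |rot|deg 0.1
```

The plug lies in the dish at (0.497, -0.314), 18 mm from the dish's centre. Now I grip the cap.

```bash
python3 -m pendant '[4,1,30,0,0,0,0, 4,1,55,0,0,0,0, 4,1,68,0,0,0,0, 4,1,74,0,0,0,0, 4,1,74,0,0,0,0, 4,1,74,0,0,0,0, 4,1,74,0,0,0,-1, 4,1,74,0,0,0,-1, 4,1,74,0,0,0,-1, 4,1,74,0,0,0,-1, 4,1,74,0,0,0,-1]'
python3 - <<'E'
from h import *
to([.5425,-.0943,.072],-.0465); print(robot.state()['wrist_torque'])
E
```

```text
time: 7.7
ee_pos: [0.544, -0.0939, 0.0739]
eef_rot: [1.0, -0.023, 0.0, 0.0]
force: [-0.3, 0.0, 1.6]
gripper_width: 0.0138
grip_force: 29.8
t 7.7 pos [ 0.544  -0.0939  0.0739] yaw -2.63 shift [-1.5  0.4  1.9] rot [ 0.0002 -0.      0.0006] |rot|deg 0.0
[0.00419196 0.12762086 0.1007484 ]
```

```bash
python3 -m pendant '[0,0,0,0,0,0.05,-1, 0,0,0,0,0,0.1,-1, 0,0,0,0,0,0.15,-1, 0,0,0,0,0,0.15,-1]'
python3 - <<'E'
from h import *
to([.5425,-.0943,.072],-.0465); s=robot.state(); print(s['wrist_torque'],s['force'],s['joint_positions'][6])
E
```

```text
time: 8.1
ee_pos: [0.5441, -0.0941, 0.074]
eef_rot: [0.995, -0.097, 0.0, 0.001]
force: [-0.5, -0.9, 1.4]
gripper_width: 0.0151
grip_force: 32.7
t 8.1 pos [ 0.5441 -0.0941  0.074 ] yaw -11.13 shift [-1.5  0.5  2. ] rot [ 0.001  -0.0004 -0.1477] |rot|deg 8.5
[-0.18582749  0.1254514   0.90207132] [-0.52153065 -0.92743645  1.44073594] -1.9621572228867945
```

Tool +z hits the stop: the torque is 0.9 N m and the bar is twisting in the pads. I'll turn it the other way, where the last joint also has room.

```bash
python3 -m pendant '[0,0,0,0,0,-0.14,-1, 0,0,0,0,0,-0.28,-1, 0,0,0,0,0,-0.42,-1, 0,0,0,0,0,-0.56,-1, 0,0,0,0,0,-0.7,-1, 0,0,0,0,0,-0.7,-1]'
python3 - <<'E'
from h import *
to([.5425,-.0943,.072],-.0465); s=robot.state(); print(s['wrist_torque'],s['force'],s['joint_positions'][6])
E
```

```text
time: 8.7
ee_pos: [0.5443, -0.0931, 0.0739]
eef_rot: [0.968, 0.25, 0.0, -0.001]
force: [-0.4, 2.0, 3.2]
gripper_width: 0.0141
grip_force: 29.8
t 8.7 pos [ 0.5443 -0.0931  0.0739] yaw 28.98 shift [-2.1  0.1  1.9] rot [-0.0014 -0.0009  0.5524] |rot|deg 31.6
[0.43083095 0.03888883 0.08280872] [-0.35075046  2.04591509  3.21162947] -1.3718439112220844
```

It turns freely, with 0.08 N m of torque. On to about 95° of turn.

```bash
python3 -m pendant '[0,0,0,0,0,-0.14,-1, 0,0,0,0,0,-0.28,-1, 0,0,0,0,0,-0.42,-1, 0,0,0,0,0,-0.56,-1, 0,0,0,0,0,-0.7,-1, 0,0,0,0,0,-0.84,-1, 0,0,0,0,0,-0.98,-1, 0,0,0,0,0,-1.1,-1, 0,0,0,0,0,-1.1,-1, 0,0,0,0,0,-1.1,-1]'
python3 - <<'E'
from h import *
to([.5425,-.0943,.072],-.0465); s=robot.state(); print(s['wrist_torque'],s['force'],s['joint_positions'][6])
E
```

```text
time: 9.7
ee_pos: [0.5434, -0.0918, 0.0739]
eef_rot: [0.696, 0.718, 0.001, -0.001]
force: [-3.4, 5.4, 6.4]
gripper_width: 0.0138
grip_force: 29.9
t 9.7 pos [ 0.5434 -0.0918  0.0739] yaw 91.79 shift [-2.5 -1.   1.9] rot [-2.8000e-03 -1.1000e-03  1.6485e+00] |rot|deg 94.4
[0.99557538 0.48896546 0.21159366] [-3.41535106  5.37243933  6.37445628] -0.4392031150049518
```

```bash
python3 -m pendant '[0,0,-4,0,0,0,-1, 0,0,-8,0,0,0,-1, 0,0,-12,0,0,0,-1, 0,0,-20,0,0,0,-1, 0,0,-28,0,0,0,-1]'
python3 - <<'E'
from h import *
s=robot.state(); print(s['wrist_torque'],s['force'],s['ee_pos'])
E
```

```text
time: 10.2
ee_pos: [0.5444, -0.0951, 0.1025]
eef_rot: [0.696, 0.718, -0.0, 0.001]
force: [0.9, 0.2, -1.3]
gripper_width: 0.014
grip_force: 29.9
[-0.01048711 -0.13163454 -0.04706028] [ 0.9449307   0.15442598 -1.32572926] [ 0.54443611 -0.09509174  0.10245955]
```

```bash
python3 -m pendant '[0,0,-25,0,0,0,-1, 0,0,-50,0,0,0,-1, 0,0,-65,0,0,0,-1, 0,0,-70,0,0,0,-1, 0,0,-70,0,0,0,-1, 0,0,-70,0,0,0,-1, 0,0,-70,0,0,0,-1, 0,0,-70,0,0,0,-1, 0,0,-70,0,0,0,-1]'
python3 - <<'E'
from h import *
a,_=grab('side','s4'); b,_=grab('top','t4')
A=cv2.resize(a[80:260,260:420],None,fx=2.5,fy=2.5); B=cv2.resize(b[170:290,260:460],None,fx=2,fy=2.0); B=cv2.copyMakeBorder(B,0,A.shape[0]-B.shape[0],0,0,cv2.BORDER_CONSTANT)
cv2.imwrite('pics/f4.png',np.hstack([A,B])[:,:,::-1])
E
```

```text
time: 11.1
ee_pos: [0.5437, -0.0938, 0.1712]
eef_rot: [0.695, 0.719, -0.0, -0.0]
force: [-0.1, 0.2, -1.2]
gripper_width: 0.0135
grip_force: 29.9
```

View pics/f4.png

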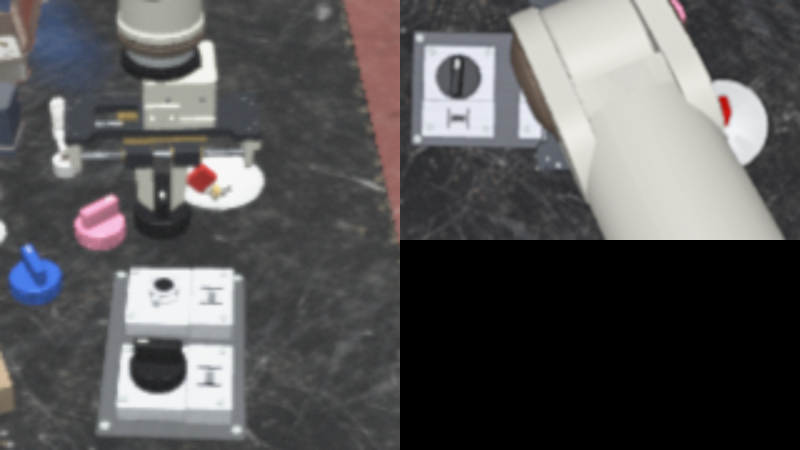

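The picture shows the cap held upright at (162,200) above the bare neck at (163,290). The plug lies in the dish at (203,178), and the other cap at (158,365) is untouched. I'm handing in.

```bash
python3 -c "
from station import robot; print(robot.sign_off())"
```

```text
the job is handed in; nothing more can be done
None
```

The job is handed in: the plug lies in the dish, and the gripper holds the unscrewed cap upright about 95 mm above its seat; sign-off returned no verdict.

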